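# Thread the stirrer shaft through both guide bushings and hold it

## Task

On the guide stand, first slide the blue carriage along its rail by its orange fin until its bushing stands directly over the brass lower bushing. Then take the stirrer shaft out of its white holder by the black grip and thread it upright, tip down, through the upper and then the lower bushing. Finish still holding it there, with the tip about half-way between the underside of the brass bushing and the base plate (not resting on the plate), so that a colleague can tighten the clamp screw; do not push the other things on the bench about.

Things in the scene. Friction and masses are not known exactly. Their poses are not given: they have to be found in the camera images.
- stand: Fixed guide stand; its place and yaw vary. Aluminium base plate 120 (x) x 200 (y) x 10 thick; origin at the centre of the plate's underside on the worktop, z up. A square 14 mm rail runs along the stand's y at x = +30, its axis 108 mm above the worktop, between two dark posts 12 mm thick (y = +-88, top at 120 mm). The bushing axes lie at stand x = -30.
- carriage (a joint): Blue carriage sliding on the rail; 0 to 0.12 m; value = stand y of the carriage + 0.060, growing toward stand +y. Friction about 2 N; it stays where it is left.
- fin_centre (a point): Centre of the orange upright fin on the carriage, by which it is slid: 30 (along stand x) x 12 (along stand y) x 36 tall, from 126 to 162 mm above the worktop, over the rail; grasp it across its 12 mm from above. Site axes parallel to the stand's.
- upper_mouth (a point): Centre of the top of the carriage's bushing, 126 mm above the worktop, 60 mm from the fin's centre toward stand -x. Vertical through bore 14 mm, mouth chamfered 3 mm, in a blue block 40 x 36 x 16 thick (underside at 110 mm).
- lower_mouth (a point): Centre of the top of the brass lower bushing, 66 mm above the worktop, fixed to the base plate at stand x = -30 and at a stand y that varies (-10 to +50 mm). Vertical through bore 14 mm, mouth chamfered 3 mm, in a brass block 40 x 40 x 16 thick (underside at 50 mm), on two dark side legs; 40 mm of open space between its underside and the top of the base plate (at 10 mm). A white line on the front of this block and one on the carriage's block mark the bores.
- shaft_grip (a point): Centre of the shaft's black round grip, 18 mm diameter, 42 mm long. The loose steel stirrer shaft (90 g, the mass varies) starts upright in its holder: below the grip a steel collar 24 diameter x 6 thick, then the 10 mm rod, 120 mm long, with a chamfered tip. Tip 147 mm below this point, collar underside 27 mm below it, top of the grip 21 mm above it. z is the shaft's axis, up.
- shaft_tip (a point): Centre of the lower end face of the shaft's rod, 147 mm below the grip's centre.
- shaft_collar (a point): Centre of the underside of the shaft's collar, on the shaft's axis, 120 mm above the tip.
- holder: Fixed white shaft holder; place and yaw vary. Foot 80 x 80 x 8, two legs, and a top block 38 x 36, its top 130 mm above the worktop, with a 13 mm vertical through bore at its centre; the shaft's collar rests on its top, so that the grip's centre starts 157 mm above the worktop and the shaft must rise at least 120 mm to come free. Origin at the centre of its underside.
- timer: Bystander: white timer, 72 x 64 x 20; origin at its underside.
- tape_roll: Bystander: tan tape roll, 92 diameter x 48; origin at its underside.
- stapler: Bystander: blue stapler, 34 x 135 x 50; origin at its underside.

How it is judged:
By the outcome, as a careful person would: the job done as asked, in the order asked, and still so for the second after the job is handed in, while the arm keeps its last pose, push and grip.
It also fails if it takes over 54 s, if anything falls off the work surface, if the arm or the gripper's body presses on something with over 40 N, if the wrist force passes 120 N, or if a joint passes its speed limit or range.

## Robot

A 7-joint arm with a two-finger parallel gripper is mounted at the origin on a cart in front of the work surface, level with it; the furniture and walls round the work are solid. World frame = base frame: x ahead of the robot, y to its left, z up, the work surface at z = 0. Lengths are in m, angles in rad, forces in N, time in s.
With the tool pointing down it reaches from about 0.4 to 0.85 m from the base axis. Payload 10.4 kg.
Tool frame: the origin (TCP) lies between the finger pads; the fingertips stand 11 mm ahead of it and the grasp point (between the pads) lies 8 mm behind it (tip_reach is the distance from the TCP to the fingertips, in m); z points along the fingers, y is the line along which they close (so a half turn about z gives the same grasp; the last joint's range is limited). The gripper opens to 85 mm and grips with 20 to 120 N. Pads are 22 mm wide; open, the fingers measure 114 mm over their backs; the gripper's body (76 mm by 85 mm) begins 54 mm behind the grasp point. The pads swing forward as they close: fully open they stand 13 mm farther back than shut.
Start: joints at [1.166, 0.332, -0.065, 1.46, 0.022, 1.35, -0.088], TCP at [0.233, -0.58, 0.222] pointing down, gripper open.
Joint ranges: [-2.6, 2.6], [-0.5, 2.12], [-1.47, 1.34], [0.16, 2.42], [-1.27, 4.41], [0.06, 2.06], [-2.6, 2.6]. Speed limits (rad/s): [2.22, 2.22, 2.79, 2.79, 3.14, 3.14, 3.14].

## Interface

Orientations are given as a unit quaternion [x, y, z, w].
In Python, from workcell import * gives the robot as it stands.
- The arm moves only by the shell command python3 -m inch 'ROWS' [OPENING] [FORCE]. ROWS is JSON, a list of rows, each an object with "slide": the shift along the world's x, y, z in m, a list of three; "yaw": the turn about the world's z in rad. A call has 1 to 20 rows; each row is the pose to reach, as a shift and turn from the pose commanded when the call began; what a row does not reach only later rows make up. A row lasts 1/12 s, in which the tool goes at most 41.7 mm and 7.16 degrees, less where a joint would pass 70% of its speed; a pose out of reach is approached as far as the arm can. A call with a gripper value outside its range is refused whole. OPENING is the closure in counts, from 0 (fully open) to 255 (shut), set as the call begins (- or left out, the last holds). The fingers move at their own pace and stop on an object; FORCE is the grip in N (left out, the last holds). Time passes only in rows, so rows that repeat a pose let the fingers close. It gives the time, the measured TCP pose, the force, the opening and the grip force at its end, in the units of the state.
- get_obs(): the state, without advancing time (a new reading comes with each control period).
- camera(name): name is "scene" or "top"; returns a dict with "frame" (420x560x3 uint8, red, green, blue), "fx", "fy", "cx", "cy" (pixels), "k1" (the pictures are not rectified: a ray, as slopes to the right and down, at radius r is drawn at 1 + k1 r^2 times it, then the intrinsics apply), "extrinsics" (4x4, takes a point from world to camera coordinates). Camera axes: x right, y down, z forward; pixel columns grow to the right and rows downward; lengths in m; the calibration is good to about 2 mm. A picture is of the moment at which its call begins. There is no depth.
- hand_in(): hands the job in; it is judged then, once.
The state is a dict: "clock": time; "joint_pos": joint angles; "joint_velocities": joint speeds; "tau": joint torques, N m; "position": TCP position; "ee_rot": TCP orientation; "ft_force": force on the tool from outside, world axes, zero at the start; "torque": the same for the moment, N m; "grip_width": opening from 0.0 (shut) to 1.0 (fully open); "grasp_force": force on a finger pad.
Only numpy, scipy, OpenCV 4.12 (cv2) and the standard library are available. Lean on these libraries where they do the work, as an engineer would, in place of code of your own. Each camera call takes 0.05 s, during which the arm holds its last target. There are 200 camera calls.

## Working session

There is one attempt and no reset: what is moved stays moved. The work goes in short steps, Python scripts to look and compute and a shell command to move; the robot and the scene stay as the last step left them, time stands still between calls to the robot, and variables do not carry over. Pictures are saved under pics/ and viewed, at most 10 in all, crops included, and the job is handed in when it is done.

```bash
mkdir -p pics; ls
cat > h.py <<'E'
from workcell import *
import numpy as np, cv2
def shot(n):
    c=camera(n); return c
def proj(c,p):
    E=np.array(c["extrinsics"]); q=E[:3,:3]@np.asarray(p,float)+E[:3,3]; s=q[:2]/q[2]; s=s*(1+c["k1"]*(s@s))
    return np.array([c["fx"]*s[0]+c["cx"],c["fy"]*s[1]+c["cy"]])
def ray(c,uv):
    K=np.array([[c["fx"],0,c["cx"]],[0,c["fy"],c["cy"]],[0,0,1.]])
    d=((uv[0]-c["cx"])/c["fx"],(uv[1]-c["cy"])/c["fy"]); d=np.array(d); s=d.copy()
    for _ in range(30): s=d/(1+c["k1"]*(s@s))
    E=np.array(c["extrinsics"]); R=E[:3,:3]
    return -R.T@E[:3,3], R.T@np.array([s[0],s[1],1])
def onz(c,uv,z):
    o,d=ray(c,uv); return o+d*(z-o[2])/d[2]
def save(c,name): cv2.imwrite("pics/"+name,cv2.cvtColor(np.ascontiguousarray(c["frame"]),cv2.COLOR_RGB2BGR))
E
python3 - <<'E'
from h import *
for n in("scene","top"):
    c=camera(n); save(c,n+"0.png"); print(n,c["fx"],c["cx"],c["cy"],c["k1"],np.round(ray(c,(280,210)),3))
print(get_obs())
E
```

```text
pics
scene 546.7266993812185 272.4195793728069 205.17793529349444 -0.08229873219524392 [[-0.118 -1.112  0.972]
 [ 0.5    0.601 -0.624]]
top 380.40326355457194 280.76202016187534 207.61058142727794 -0.09589696551302451 [[ 0.361 -0.279  1.007]
 [ 0.224  0.017 -0.974]]
{'clock': 0.1, 'joint_pos': array([ 1.16641245,  0.33282692, -0.06470878,  1.46086366,  0.02160567,
        1.34989389, -0.08850735]), 'joint_velocities': array([ 1.32406181e-03,  2.71229862e-04, -2.37922738e-05, -1.92490856e-03,
       -2.53062965e-04, -6.11903305e-04,  4.42218214e-04]), 'tau': array([ 1.42701039e-03, -6.26742983e+01,  4.91715129e-02, -3.92428744e+01,
        1.62596069e-02,  6.99724638e-03, -3.11257043e-05]), 'position': array([ 0.2327296 , -0.57967625,  0.22108111]), 'ee_rot': array([ 9.81833144e-01,  1.89745243e-01, -1.52717246e-04, -6.29798955e-04]), 'ft_force': array([-0.865494  , -0.11685973, -0.21944996]), 'torque': array([-0.0005006 , -0.03306361, -0.01428391]), 'grasp_force': 0.0, 'grip_width': 1.0001951424149294}
```

View pics/top0.png

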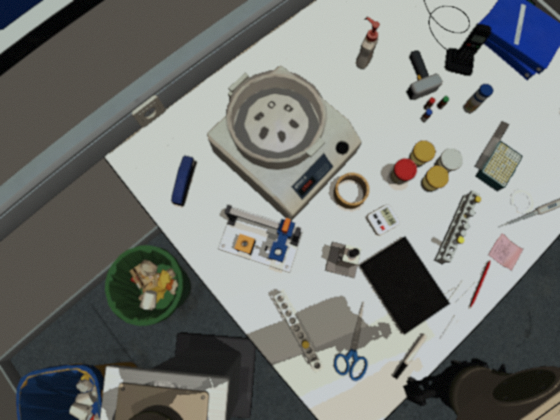

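View pics/scene0.png

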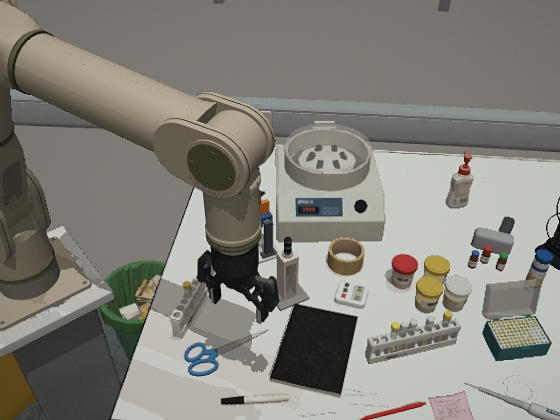

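The top view shows the stand at about (260,240), with the brass bushing near (244,242), the orange fin near (288,227) and the holder and shaft near (345,258). In the scene view the arm hides most of the stand, and the grip is at (288,245).

Run:
```python
from h import *
im=cv2.imread("pics/top0.png")[190:290,210:370]
cv2.imwrite("pics/crop0.png",cv2.resize(im,(800,500),interpolation=cv2.INTER_CUBIC))
c=camera("top")
for n,uv,z in(("brass",(244,243),.066),("fin",(288,227),.162),("holder",(345,258),.13),("stand",(260,240),.0)): print(n,onz(c,uv,z).round(3), (onz(c,(uv[0]+1,uv[1]),z)-onz(c,uv,z)).round(4))
```

```text
brass [ 0.487 -0.179  0.066] [ 0.0002 -0.0025  0.    ]
fin [ 0.517 -0.285  0.162] [ 0.0002 -0.0023  0.    ]
holder [ 0.459 -0.421  0.13 ] [ 0.0002 -0.0023  0.    ]
stand [ 0.507 -0.213  0.   ] [ 0.0002 -0.0027  0.    ]
```

View pics/crop0.png

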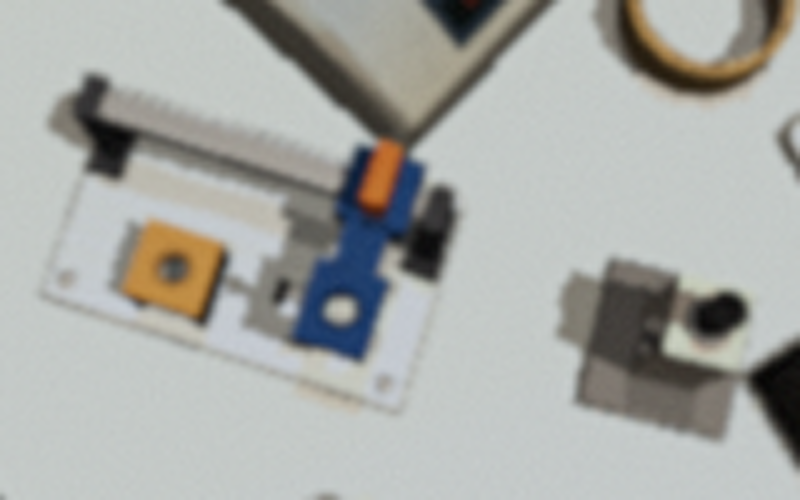

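The crop shows the brass bore at crop (175,267), the carriage bore at (341,309), the fin top at (384,165), the grip at (720,312), and the front plate corners at (42,293) and (403,412).

```bash
cat >> h.py <<'E'
def blob(c,lo,hi,roi):
    x0,y0,x1,y1=roi
    im=cv2.resize(np.ascontiguousarray(c["frame"][y0:y1,x0:x1]),None,fx=8,fy=8,interpolation=cv2.INTER_CUBIC)
    hsv=cv2.cvtColor(im,cv2.COLOR_RGB2HSV); m=cv2.inRange(hsv,lo,hi)
    cs,_=cv2.findContours(m,cv2.RETR_CCOMP,cv2.CHAIN_APPROX_NONE)
    out=[]
    for k in cs:
        a=cv2.contourArea(k)/64
        if a<4: continue
        M=cv2.moments(k); f=lambda p:(np.asarray(p)+.5)/8-.5+np.array([x0,y0])
        out.append((a,f((M["m10"]/M["m00"],M["m01"]/M["m00"])),f(cv2.boxPoints(cv2.minAreaRect(k)))))
    return sorted(out,key=lambda t:-t[0])
E
python3 - <<'E'
from h import *
c=camera("top")
def show(n,B,z):
    for a,u,bx in B[:4]:
        P=np.array([onz(c,q,z)[:2] for q in bx]); e=P[1]-P[0]; e2=P[2]-P[1]
        print(n,round(a,1),u.round(2),onz(c,u,z).round(4),"box ctr",P.mean(0).round(4),"sides",np.linalg.norm(e).round(4),np.linalg.norm(e2).round(4),"ang",np.degrees(np.arctan2(e[1],e[0])).round(1),np.degrees(np.arctan2(e2[1],e2[0])).round(1))
r=(225,205,310,275)
show("brass",blob(c,(10,120,120),(25,255,255),(228,230,260,260)),.066)
show("fin",blob(c,(5,150,120),(18,255,255),(275,212,300,236)),.162)
show("blue",blob(c,(100,120,40),(125,255,255),(265,240,292,268)),.126)
show("blueall",blob(c,(100,120,40),(125,255,255),(265,210,302,268)),.126)
show("grip",blob(c,(0,0,0),(180,255,60),(342,240,364,262)),.178)
show("holdertop",blob(c,(0,0,150),(180,255,255),(340,240,365,268)),.130)
a,b=onz(c,(42/5+210-.4,293/5+190-.4),.01),onz(c,(403/5+210-.4,412/5+190-.4),.01)
print(a,b,np.linalg.norm(a-b),np.degrees(np.arctan2(*(a-b)[:2])))
E
```

```text
brass 236.0 [244.19 243.47] [ 0.4856 -0.1791  0.066 ] box ctr [ 0.4855 -0.1791] sides 0.0391 0.0407 ang -13.8 -105.2
brass 25.7 [244.2  243.19] [ 0.4863 -0.1791  0.066 ] box ctr [ 0.4862 -0.1791] sides 0.0147 0.0141 ang -40.2 -130.6
fin 64.7 [285.79 224.5 ] [ 0.5225 -0.2792  0.162 ] box ctr [ 0.523  -0.2793] sides 0.031 0.0125 ang -14.2 -104.9
blue 252.1 [278.   250.05] [ 0.4679 -0.2652  0.126 ] box ctr [ 0.4708 -0.2658] sides 0.0513 0.0329 ang -13.2 -103.7
blue 47.6 [277.74 251.58] [ 0.4643 -0.2649  0.126 ] box ctr [ 0.4642 -0.2648] sides 0.0172 0.0192 ang 4.2 -86.0
blueall 385.2 [280.34 243.85] [ 0.4827 -0.2696  0.126 ] box ctr [ 0.4919 -0.2719] sides 0.0959 0.0341 ang -14.7 -105.4
blueall 47.6 [277.74 251.58] [ 0.4643 -0.2649  0.126 ] box ctr [ 0.4642 -0.2648] sides 0.0172 0.0192 ang 4.2 -86.0
grip 57.6 [353.06 252.57] [ 0.4671 -0.4304  0.178 ] box ctr [ 0.4669 -0.4306] sides 0.0232 0.0151 ang -66.2 -157.8
grip 7.9 [342.45 249.95] [ 0.4713 -0.4068  0.178 ] box ctr [ 0.4707 -0.4074] sides 0.005 0.0124 ang -86.2 -178.0
holdertop 344.5 [354.6  249.87] [ 0.4797 -0.4426  0.13  ] box ctr [ 0.4756 -0.4367] sides 0.0584 0.0559 ang -86.2 -178.7
[ 0.47558362 -0.10531018  0.01      ] [ 0.42704025 -0.29912785  0.01      ] 0.19980426912078236 14.06099235860954
```

```bash
python3 -m inch '[{"slide":[0.02,0.02,0.03],"yaw":-0.1},{"slide":[0.05,0.052,0.04],"yaw":-0.2},{"slide":[0.078,0.081,0.04],"yaw":-0.3},{"slide":[0.105,0.109,0.04],"yaw":-0.4},{"slide":[0.133,0.138,0.04],"yaw":-0.5},{"slide":[0.160,0.166,0.04],"yaw":-0.6},{"slide":[0.188,0.195,0.04],"yaw":-0.628},{"slide":[0.215,0.223,0.04],"yaw":-0.628},{"slide":[0.243,0.252,0.04],"yaw":-0.628},{"slide":[0.270,0.280,0.04],"yaw":-0.628},{"slide":[0.290,0.301,0.04],"yaw":-0.628},{"slide":[0.290,0.301,0.04],"yaw":-0.628},{"slide":[0.290,0.301,0.04],"yaw":-0.628}]' 100
python3 - <<'E'
from h import *
o=get_obs(); print(o["clock"],o["position"],o["ee_rot"],o["grip_width"],o["joint_pos"].round(2))
c=camera("scene"); save(c,"s1.png")
cv2.imwrite("pics/s1c.png",cv2.resize(cv2.imread("pics/s1.png")[140:340,170:410],(720,600),interpolation=cv2.INTER_CUBIC))
E
```

```text
clock: 1.28
position: [0.5239, -0.2772, 0.2614]
ee_rot: [0.993, -0.121, -0.0, -0.0]
ft_force: [-0.9, -1.4, 0.4]
grip_width: 0.611
grasp_force: 0.0
1.2833 [ 0.523865   -0.27718694  0.26143413] [ 9.92659640e-01 -1.20940934e-01 -2.35152947e-04 -2.73296826e-04] 0.6105831724728125 [ 0.62  0.26 -0.26  1.48  0.07  1.41 -1.45]
```

View pics/s1c.png

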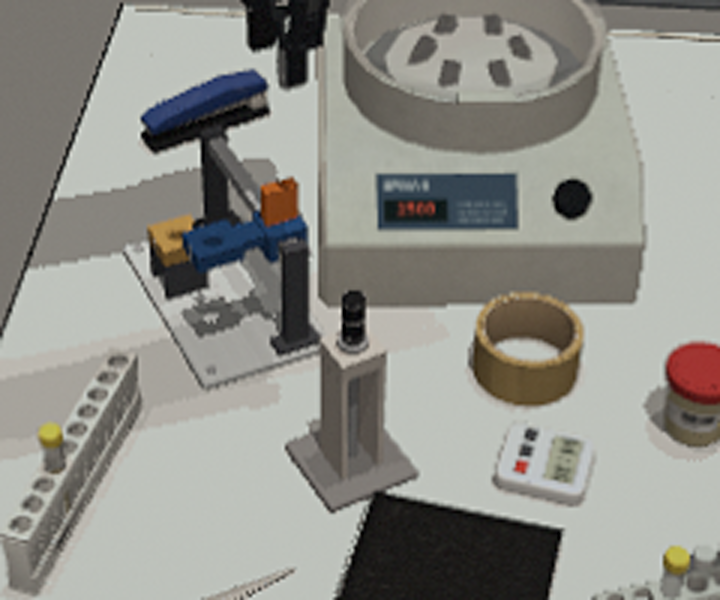

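The scene crop shows the gripper over the orange fin (crop 280,203), the carriage short of the brass block, and the grip at crop (353,320) standing in the holder. Next I'll cross-check the fin and grip across both views.

Run:
```python
from h import *
c=camera("scene"); t=camera("top")
for n,lo,hi,roi,p in(("fin",(5,150,80),(18,255,255),(250,195,275,218),(.523,-.2793,.144)),("grip",(0,0,0),(180,255,70),(280,234,296,258),(.467,-.4304,.157))):
    for a,u,b in blob(c,lo,hi,roi)[:2]: print(n,round(a,1),u.round(1),b.round(1).tolist(),"pred",proj(c,p).round(1))
# triangulation of grip: top-view blob (full grip silhouette) vs scene
for dx,dy in((.002,0),(0,.002)): print(proj(c,(.467+dx,-.4304+dy,.157))-proj(c,(.467,-.4304,.157)))
B=blob(t,(0,0,0),(180,255,60),(347,245,364,262))[0]; print(B[0],B[1],B[2].round(1).tolist(),[proj(t,(.467,-.4304,z)).round(1) for z in(.136,.157,.178)])
```

```text
fin 145.2 [262.5 206.8] [[254.7, 202.0], [267.7, 198.8], [270.9, 211.6], [257.8, 214.8]] pred [263.8 206.4]
grip 123.3 [287.3 245.4] [[283.6, 254.7], [283.6, 236.3], [291.4, 236.3], [291.4, 254.7]] pred [286.2 244.4]
[ 0.68979467 -0.38651344]
[-0.582271  -0.4687962]
59.5390625 [353.03545302 252.57356591] [[347.0, 251.1], [356.9, 247.6], [359.3, 254.3], [349.4, 257.8]] [array([349.7, 254.7]), array([351.3, 253.7]), array([353.1, 252.6])]
```

```bash
python3 -m inch '[{"slide":[0,-0.001,-0.04],"yaw":0},{"slide":[0,-0.001,-0.08],"yaw":0},{"slide":[0,-0.001,-0.105],"yaw":0},{"slide":[0,-0.001,-0.116],"yaw":0},{"slide":[0,-0.001,-0.116],"yaw":0}]' 100 40
python3 -m inch '[{"slide":[0,0,0],"yaw":0},{"slide":[0,0,0],"yaw":0},{"slide":[0,0,0],"yaw":0},{"slide":[0,0,0],"yaw":0},{"slide":[0,0,0],"yaw":0},{"slide":[0,0,0],"yaw":0}]' 255 40
```

```text
clock: 1.85
position: [0.5208, -0.2806, 0.1435]
ee_rot: [0.992, -0.124, -0.002, -0.001]
ft_force: [1.1, -0.5, -1.0]
grip_width: 0.608
grasp_force: 0.0
clock: 2.35
position: [0.524, -0.2801, 0.148]
ee_rot: [0.992, -0.123, 0.002, 0.0]
ft_force: [-0.8, 1.6, 4.6]
grip_width: 0.123
grasp_force: 39.2
```

```bash
python3 -m inch '[{"slide":[0.0025,0.01,0],"yaw":0},{"slide":[0.005,0.02,0],"yaw":0},{"slide":[0.0086,0.034,0],"yaw":0},{"slide":[0.0121,0.048,0],"yaw":0},{"slide":[0.0156,0.062,0],"yaw":0},{"slide":[0.0186,0.074,0],"yaw":0},{"slide":[0.0206,0.082,0],"yaw":0},{"slide":[0.0216,0.0858,0],"yaw":0},{"slide":[0.0216,0.0858,0],"yaw":0},{"slide":[0.0216,0.0858,0],"yaw":0},{"slide":[0.0216,0.0858,0],"yaw":0}]'
python3 - <<'E'
from h import *
c=camera("top"); save(c,"t2.png"); s=camera("scene"); save(s,"s2.png")
a=cv2.resize(cv2.imread("pics/t2.png")[190:290,210:330],(600,500),interpolation=cv2.INTER_CUBIC)[:,:400]
b=cv2.resize(cv2.imread("pics/s2.png")[180:280,200:280],(400,500),interpolation=cv2.INTER_CUBIC)
cv2.imwrite("pics/c2.png",np.hstack([a,b]))
E
```

```text
clock: 3.27
position: [0.5459, -0.1934, 0.148]
ee_rot: [0.992, -0.122, 0.002, 0.0]
ft_force: [-0.7, 1.9, 8.1]
grip_width: 0.121
grasp_force: 39.5
```

View pics/c2.png

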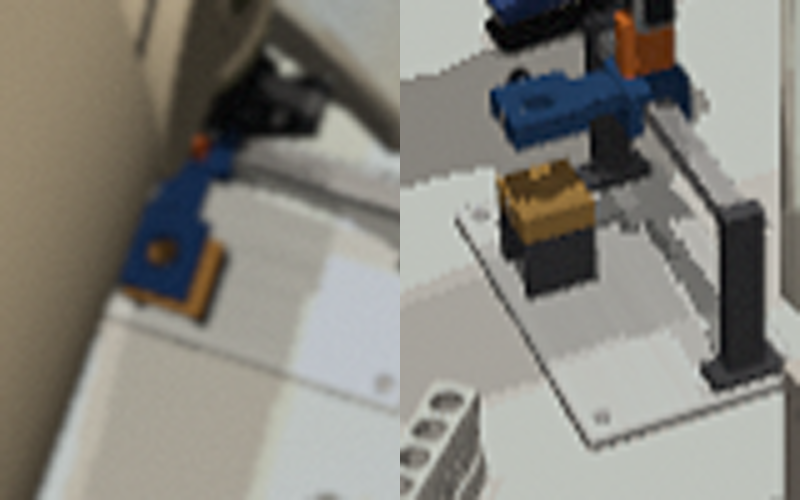

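The carriage now stands over the brass block, with its bore at top-crop (160,253). I'll measure the remaining offset.

Run:
```python
from h import *
c=camera("top")
for a,u,b in blob(c,(100,110,30),(130,255,255),(232,224,262,254))[:3]:
    P=onz(c,u,.126); print(round(a,1),u.round(2),P.round(4), "along/across", ((np.array([.486,-.1791])-P[:2])@np.array([[.2436,.9699],[.9699,-.2436]])).round(4) if 0 else (np.array([[.2436,.9699],[.9699,-.2436]])@(np.array([.486,-.1791])-P[:2])).round(4))
s=camera("scene")
for n,p in(("up",(.486,-.1791,.126)),("low",(.486,-.1791,.066))): print(n,proj(s,p))
for a,u,b in blob(s,(100,110,60),(130,255,255),(210,190,245,212))[:3]: print("scene blue",round(a,1),u.round(1),b.round(1).tolist())
for a,u,b in blob(s,(10,90,60),(28,255,255),(215,208,242,232))[:3]: print("scene brass",round(a,1),u.round(1),b.round(1).tolist())
```

```text
272.9 [243.7  236.62] [ 0.4937 -0.1829  0.126 ] along/across [ 0.0018 -0.0084]
35.0 [241.81 239.87] [ 0.4857 -0.1792  0.126 ] along/across [0.0001 0.0003]
up [228.17838743 198.9206841 ]
low [229.4800542  217.12382964]
scene blue 257.9 [231.2 200.1] [[217.2, 197.0], [242.8, 189.6], [246.5, 202.5], [220.9, 209.9]]
scene brass 227.3 [228.9 219.9] [[217.9, 215.3], [235.3, 209.9], [239.8, 224.3], [222.4, 229.7]]
```

```bash
python3 -m inch '[{"slide":[0,0,0],"yaw":0},{"slide":[0,0,0],"yaw":0},{"slide":[0,0,0],"yaw":0},{"slide":[0,0,0],"yaw":0},{"slide":[0,0,0.03],"yaw":0},{"slide":[0,0,0.07],"yaw":0},{"slide":[0,0,0.105],"yaw":0},{"slide":[-0.01,-0.035,0.105],"yaw":0},{"slide":[-0.022,-0.074,0.105],"yaw":0},{"slide":[-0.034,-0.113,0.105],"yaw":0},{"slide":[-0.046,-0.152,0.105],"yaw":0},{"slide":[-0.058,-0.19,0.105],"yaw":0},{"slide":[-0.07,-0.225,0.105],"yaw":0},{"slide":[-0.076,-0.241,0.105],"yaw":0},{"slide":[-0.076,-0.241,0.105],"yaw":0},{"slide":[-0.076,-0.241,0.105],"yaw":0}]' 100
python3 - <<'E'
from h import *
c=camera("top"); save(c,"t3.png"); s=camera("scene"); save(s,"s3.png"); print(get_obs()["position"],get_obs()["grip_width"])
for a,u,b in blob(c,(100,110,30),(130,255,255),(232,224,262,254))[:3]: print(round(a,1),u.round(2),onz(c,u,.126).round(4))
for a,u,b in blob(c,(5,150,80),(18,255,255),(240,205,270,230))[:3]: print("fin",round(a,1),u.round(2),onz(c,u,.162).round(4))
for a,u,b in blob(s,(5,150,80),(18,255,255),(230,170,265,200))[:2]: print("fin scene",round(a,1),u.round(2),b.round(1).tolist())
a=cv2.resize(cv2.imread("pics/t3.png")[190:290,210:370],(800,500),interpolation=cv2.INTER_CUBIC)[:,:400]
b=cv2.resize(cv2.imread("pics/s3.png")[170:270,220:300],(400,500),interpolation=cv2.INTER_CUBIC)
cv2.imwrite("pics/c3.png",np.hstack([a,b]))
E
```

```text
clock: 4.8
position: [0.4677, -0.4361, 0.2503]
ee_rot: [0.992, -0.124, -0.0, -0.0]
ft_force: [-0.0, 0.7, -0.0]
grip_width: 0.607
grasp_force: 0.0
[ 0.46926321 -0.43396579  0.25075582] 0.6069775543829304
327.1 [243.57 236.39] [ 0.4942 -0.1825  0.126 ]
31.9 [241.81 239.83] [ 0.4858 -0.1792  0.126 ]
fin 72.8 [249.04 213.65] [ 0.5417 -0.1941  0.162 ]
fin scene 145.6 [248.45 186.92] [[242.3, 179.7], [253.8, 179.0], [254.7, 194.2], [243.3, 195.0]]
```

View pics/c3.png

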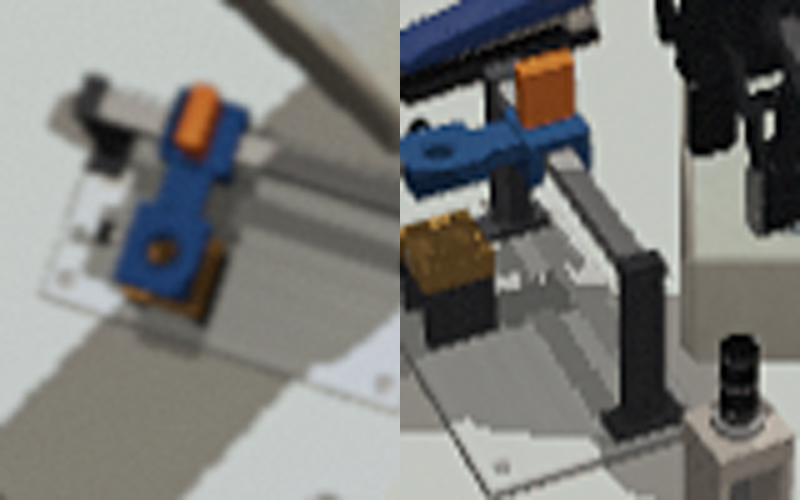

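The carriage stayed put after release (bore 0.4858,-0.1792), and the gripper hovers over the shaft. Descending on the grip now.

```bash
python3 -m inch '[{"slide":[0,0,-0.035],"yaw":0},{"slide":[0,0,-0.07],"yaw":0},{"slide":[0,0,-0.09],"yaw":0},{"slide":[0,0,-0.098],"yaw":0},{"slide":[0,0,-0.098],"yaw":0},{"slide":[0,0,-0.098],"yaw":0}]' 100 100
python3 -m inch '[{"slide":[0,0,0],"yaw":0},{"slide":[0,0,0],"yaw":0},{"slide":[0,0,0],"yaw":0},{"slide":[0,0,0],"yaw":0},{"slide":[0,0,0],"yaw":0},{"slide":[0,0,0],"yaw":0}]' 255 100
```

```text
clock: 5.4
position: [0.4694, -0.4348, 0.1541]
ee_rot: [0.993, -0.122, 0.001, 0.0]
ft_force: [0.3, -0.2, 1.4]
grip_width: 0.606
grasp_force: 0.0
clock: 5.9
position: [0.4693, -0.4356, 0.1548]
ee_rot: [0.992, -0.123, 0.001, 0.001]
ft_force: [-0.2, 1.7, 5.8]
grip_width: 0.159
grasp_force: 97.8
```

```bash
python3 -m inch '[{"slide":[0,0,0.01],"yaw":0},{"slide":[0,0,0.03],"yaw":0},{"slide":[0,0,0.06],"yaw":0},{"slide":[0,0,0.095],"yaw":0},{"slide":[0,0,0.13],"yaw":0},{"slide":[0,0,0.16],"yaw":0},{"slide":[0,0,0.175],"yaw":0},{"slide":[0,0,0.175],"yaw":0},{"slide":[0,0,0.175],"yaw":0},{"slide":[0,0,0.175],"yaw":0}]'
python3 - <<'E'
from h import *
c=camera("top"); save(c,"t4.png"); s=camera("scene"); save(s,"s4.png"); print(get_obs()["position"],get_obs()["ee_rot"])
b=cv2.resize(cv2.imread("pics/s4.png")[140:260,240:340],(500,600),interpolation=cv2.INTER_CUBIC)
cv2.imwrite("pics/c4.png",b)
print(proj(s,(.4693,-.4356,.33)),proj(s,(.4693,-.4356,.185)))
E
```

```text
clock: 6.73
position: [0.4682, -0.435, 0.3268]
ee_rot: [0.992, -0.123, -0.001, -0.0]
ft_force: [-0.6, 0.5, -2.2]
grip_width: 0.158
grasp_force: 97.9
[ 0.46800963 -0.43490569  0.3262874 ] [ 9.92430711e-01 -1.22799298e-01 -1.10024216e-03 -6.36718178e-04]
[289.53415014 181.4741023 ] [288.69736505 235.62437741]
```

View pics/c4.png

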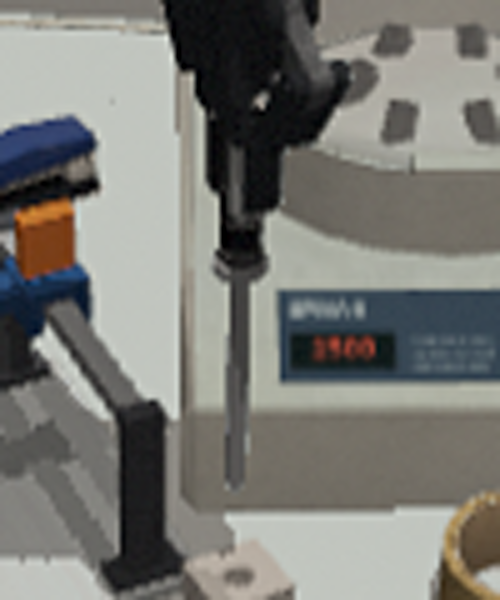

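The shaft hangs nearly upright from the gripper, tip at crop (233,487), full (286.2,237.0), leaning about 1° at most. I'll move it over the carriage bore and compare it there in the same image.

```bash
python3 -m inch '[{"slide":[0.002,0.02,0],"yaw":0},{"slide":[0.004,0.05,0],"yaw":0},{"slide":[0.006,0.08,0],"yaw":0},{"slide":[0.008,0.11,0],"yaw":0},{"slide":[0.010,0.14,0],"yaw":0},{"slide":[0.012,0.17,0],"yaw":0},{"slide":[0.014,0.2,0],"yaw":0},{"slide":[0.016,0.228,0],"yaw":0},{"slide":[0.0175,0.248,0],"yaw":0},{"slide":[0.018,0.256,0],"yaw":0},{"slide":[0.018,0.256,-0.01],"yaw":0},{"slide":[0.018,0.256,-0.03],"yaw":0},{"slide":[0.018,0.256,-0.037],"yaw":0},{"slide":[0.018,0.256,-0.037],"yaw":0},{"slide":[0.018,0.256,-0.037],"yaw":0},{"slide":[0.018,0.256,-0.037],"yaw":0}]'
python3 - <<'E'
from h import *
c=camera("top"); save(c,"t5.png"); s=camera("scene"); save(s,"s5.png"); print(get_obs()["position"],get_obs()["ee_rot"])
b=cv2.resize(cv2.imread("pics/s5.png")[150:230,195:265],(525,600),interpolation=cv2.INTER_CUBIC)
a=cv2.resize(cv2.imread("pics/t5.png")[205:265,225:252],(270,600),interpolation=cv2.INTER_CUBIC)
cv2.imwrite("pics/c5.png",np.hstack([b,a]))
for z in(.126,.144,.264): print(z,proj(s,(.486,-.1791,z)),proj(c,(.486,-.1791,z)))
E
```

```text
clock: 8.17
position: [0.4866, -0.18, 0.2914]
ee_rot: [0.992, -0.123, 0.0, 0.0]
ft_force: [-0.4, -0.5, -1.9]
grip_width: 0.157
grasp_force: 98.0
[ 0.48675576 -0.1796946   0.29158457] [ 9.92394718e-01 -1.23095049e-01  5.50955039e-04  1.68464111e-04]
0.126 [228.17838743 198.9206841 ] [241.79508128 239.74888188]
0.144 [227.77594605 193.26986117] [241.01503145 238.58323338]
0.264 [224.9432644  153.18184684] [234.89158225 229.42456987]
```

View pics/c5.png

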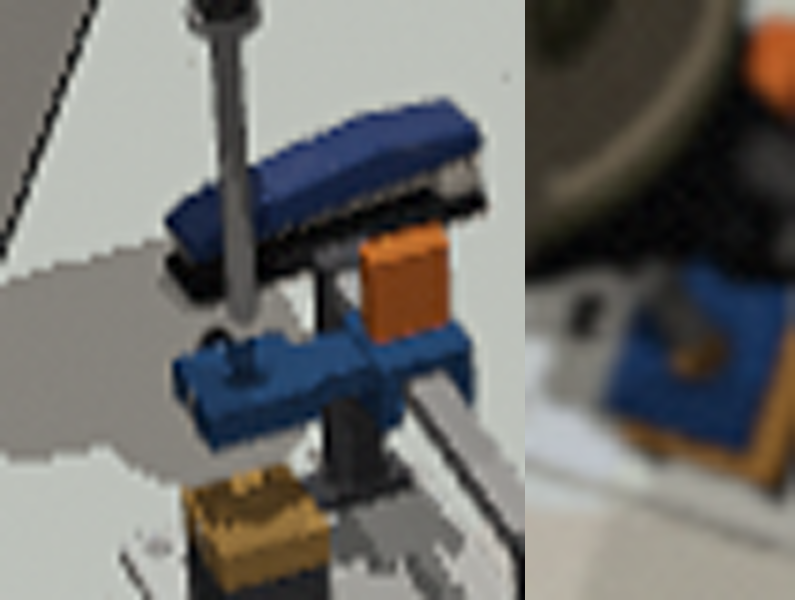

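Scene crop: the tip at (241,318) sits directly above the bore at (245,372). In the top crop the tip (~(684,340)) is within about 1–2 mm of the bore axis, well inside the chamfer's capture. Lowering in stages, watching force.

```bash
python3 -m inch '[{"slide":[0,-0.0005,-0.007],"yaw":0},{"slide":[0,-0.0005,-0.014],"yaw":0},{"slide":[0,-0.0005,-0.021],"yaw":0},{"slide":[0,-0.0005,-0.028],"yaw":0},{"slide":[0,-0.0005,-0.036],"yaw":0},{"slide":[0,-0.0005,-0.036],"yaw":0},{"slide":[0,-0.0005,-0.036],"yaw":0}]'
python3 - <<'E'
from h import *
o=get_obs();print(o["position"],o["ft_force"].round(1),o["torque"].round(2))
E
```

```text
clock: 8.85
position: [0.4862, -0.1796, 0.2542]
ee_rot: [0.992, -0.123, -0.001, -0.0]
ft_force: [-0.4, 0.5, -0.5]
grip_width: 0.163
grasp_force: 98.0
[ 0.48621335 -0.17961275  0.25424618] [-0.4  0.5 -0.5] [ 0.07 -0.04 -0.02]
```

```bash
python3 -m inch '[{"slide":[0,0,-0.009],"yaw":0},{"slide":[0,0,-0.018],"yaw":0},{"slide":[0,0,-0.027],"yaw":0},{"slide":[0,0,-0.034],"yaw":0},{"slide":[0,0,-0.041],"yaw":0},{"slide":[0,0,-0.048],"yaw":0},{"slide":[0,0,-0.052],"yaw":0},{"slide":[0,0,-0.052],"yaw":0},{"slide":[0,0,-0.052],"yaw":0}]'
python3 - <<'E'
from h import *
s=camera("scene"); save(s,"s6.png")
c=camera("top")
for a,u,b in blob(c,(100,110,30),(130,255,255),(232,224,262,254))[:2]: print(round(a,1),u)
b=cv2.resize(cv2.imread("pics/s6.png")[155:245,195:275],(640,600)[:1]+(600,),interpolation=cv2.INTER_CUBIC)
cv2.imwrite("pics/c6.png",b)
E
```

```text
clock: 9.6
position: [0.4865, -0.1797, 0.2028]
ee_rot: [0.992, -0.123, -0.0, 0.0]
ft_force: [0.7, 0.6, -0.6]
grip_width: 0.163
grasp_force: 98.0
88.6 [241.55660218 244.09674114]
5.2 [253.89987562 224.28034826]
```

View pics/c6.png

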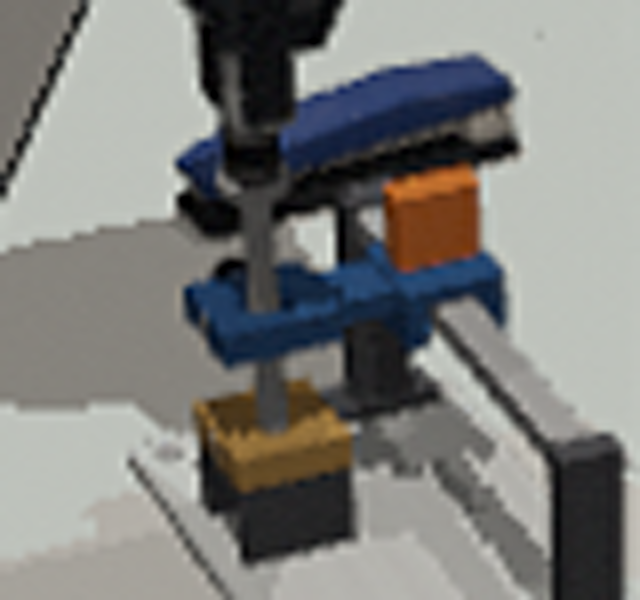

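The rod passes through the blue bushing and enters the brass one (crop (272,425)), with no contact force. Lowering the last 28 mm.

```bash
python3 -m inch '[{"slide":[0,0,-0.006],"yaw":0},{"slide":[0,0,-0.012],"yaw":0},{"slide":[0,0,-0.018],"yaw":0},{"slide":[0,0,-0.024],"yaw":0},{"slide":[0,0,-0.028],"yaw":0},{"slide":[0,0,-0.028],"yaw":0},{"slide":[0,0,-0.028],"yaw":0},{"slide":[0,0,-0.028],"yaw":0}]'
python3 - <<'E'
from h import *
s=camera("scene"); save(s,"s7.png"); o=get_obs(); print(o["position"],o["ft_force"].round(1),o["torque"].round(2))
b=cv2.resize(cv2.imread("pics/s7.png")[155:245,195:275],(640,600),interpolation=cv2.INTER_CUBIC)
cv2.imwrite("pics/c7.png",b)
for z in(.126,.15,.156): print(z,(proj(s,(.486,-.1791,z))+np.array([-.9,.4])-np.array([195,155])+.5)*[8,6.667])
E
```

```text
clock: 10.37
position: [0.4867, -0.1797, 0.175]
ee_rot: [0.992, -0.123, 0.0, 0.0]
ft_force: [0.5, 0.8, 0.0]
grip_width: 0.157
grasp_force: 98.0
[ 0.48670503 -0.179776    0.17516052] [ 0.6  0.5 -1.2] [-0.05 -0.07 -0.01]
0.126 [262.22709947 298.81950087]
0.15 [257.92433498 248.45342377]
0.156 [256.83602666 235.69360041]
```

View pics/c7.png

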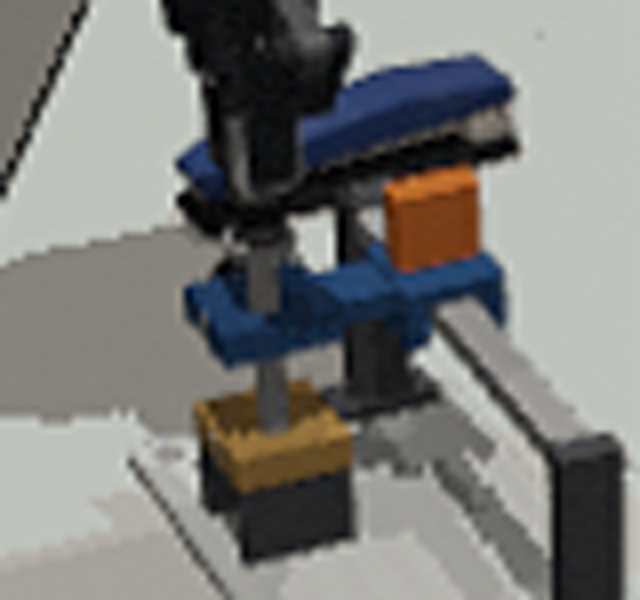

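The collar's underside, at about (260,248), matches z = 0.150, so the tip is at about 0.030. The rod is through both bushings, the carriage has not moved, and contact forces are near zero.

```bash
python3 -c "
from workcell import *
print(hand_in())"
```

```text
the job is handed in; nothing more can be done
None
```

The job is handed in: the carriage bushing was slid over the brass one (aligned within about 1 mm), and the shaft is held upright through both bushings with its tip about 30 mm above the worktop, roughly half-way to the base plate. It took about 10.4 s, and I saw no bystander moved.

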